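# Build the spacer stack on the wheel-setting stand

## Task

Build up the spacer stack on the upright spindle of the wheel-setting stand: thread the large steel spacer on first, then the medium one, then the small one on top, each one lowered all the way home so that it lies flat on what is below it. Feel for the spindle gently and never force or drop a spacer (the spindle stands a few millimetres off the stand's centre), and leave the other things on the bench where they are.

Things in the scene. Friction and masses are not known exactly. Their poses are not given: they have to be found in the camera images.
- stand: Wheel-setting stand, fixed to the bench: dark steel disc 110 mm across, 12 mm thick, with a round pedestal 46 mm across on its centre; the pedestal's flat top (the seat) is 35 mm above the bench. Origin: centre of the disc's underside, z up. Neither it nor its spindle may be pressed or struck with more than 35 N (met at 15 mm/s is gentle, at 60 mm/s too hard).
- stand_seat (a point): Centre of the stand's seat, 35 mm above the bench. From the seat rises a rigid upright bright steel spindle, 22 mm in diameter and 56 mm tall, but NOT at this point: the spindle's axis is 5 mm off it, in a direction that differs from start to start and that no listed pose or yaw tells. It must be felt for, or seen.
- stand_tip_level (a point): Point on the stand's centre line (not the spindle's) level with the spindle's flat tip, 91 mm above the bench. The tip's chamfer is small: 1.5 mm in, 2 mm down. A spacer lowered off-axis comes to rest on the tip, which then presses on that side of the spacer's underside towards which the spindle lies; on-axis it slides on down.
- large_spacer: Large plain steel ring, lying flat: outside diameter 64 mm, bore 24 mm (so 1 mm clearance a side on the spindle), 16 mm high, about 240 g. Origin: centre of its underside, z along the bore. Goes on the seat.
- medium_spacer: Medium plain steel ring, lying flat: outside diameter 54 mm, bore 24 mm, 14 mm high, about 150 g. Origin: centre of its underside. Goes on the large spacer, whose top is then 51 mm above the bench.
- small_spacer: Small plain steel ring, lying flat: outside diameter 44 mm, bore 24 mm, 12 mm high, about 90 g. Origin: centre of its underside. Goes on the medium spacer, whose top is then 65 mm above the bench.
- flange_nut: Loose steel flange nut, 36 mm across, 16 mm high; leave alone. Origin: centre of its underside.
- hex_nut: Loose steel hexagon nut, 24 mm across flats, 14 mm high; leave alone. Origin: centre of its underside.
- polishing_pad: Loose white polishing pad, disc 75 mm across, 6 mm thick; leave alone. Origin: centre of its underside.
- cup_wheel: Loose aluminium grinding cup wheel, 100 mm across, 30 mm high; leave alone. Origin: centre of its underside.
- core_bit: Loose dark steel core bit standing mouth up, 34 mm across, 55 mm high; leave alone. Origin: centre of its underside.
- wrench: Loose steel wrench lying flat, 180 mm long; leave alone. Origin: middle of its underside, x along its length.
- tape_measure: Loose yellow tape measure, 68 x 36 x 62 mm high; leave alone. Origin: centre of its underside.
Not all that is in view belongs to the job. Leave any black look-alike of the medium_spacer alone. Leave any pink look-alike of the stand alone.

How it is judged:
On the way, in this order (a step that is already met when the one before it is completed fails the run):
1. the large spacer is threaded onto the spindle and lies flat on the seat (z of large_spacer in the frame of stand between 0.032 and 0.038 m and horizontal distance between large_spacer and stand below 0.009 m and angle between large_spacer's own z axis and vertical below 0.08 rad), for 0.2 s.
2. then the medium spacer is threaded on and lies flat on the large one (all of step 1 and z of medium_spacer in the frame of stand between 0.048 and 0.054 m and horizontal distance between medium_spacer and stand below 0.009 m and angle between medium_spacer's own z axis and vertical below 0.08 rad), for 0.2 s.
3. then the small spacer is threaded on and lies flat on the medium one (all of step 2 and z of small_spacer in the frame of stand between 0.062 and 0.068 m and horizontal distance between small_spacer and stand below 0.009 m and angle between small_spacer's own z axis and vertical below 0.08 rad), for 0.2 s.
At the end, for the whole second after the job is handed in: All three spacers are on the spindle, large at the bottom, medium in the middle, small on top, each fully home (underside within 3 mm of 35, 51 and 65 mm above the stand's underside), flat within 0.08 rad, within 9 mm of the stand's centre line, let go and at rest (all of step 3 and linear speed of each of large_spacer, medium_spacer, small_spacer below 0.02 m/s); the robot touches nothing.
It fails at once if anything presses or strikes the stand or its spindle with more than 35 N (contact force between anything else and stand above 35 N).
It fails at once if a spacer is dropped down the spindle (over the stand, in no finger's touch, falling faster than a 10 mm drop gives: 0.45 m/s) ((horizontal distance between large_spacer and stand below 0.012 m and contact force between the fingers and large_spacer below 0.05 N and linear speed of large_spacer above 0.45 m/s) or (horizontal distance between medium_spacer and stand below 0.012 m and contact force between the fingers and medium_spacer below 0.05 N and linear speed of medium_spacer above 0.45 m/s) or (horizontal distance between small_spacer and stand below 0.012 m and contact force between the fingers and small_spacer below 0.05 N and linear speed of small_spacer above 0.45 m/s)).
It fails at once if one of the other things on the bench is shifted by more than 30 mm (distance of any of flange_nut, hex_nut, polishing_pad, cup_wheel, core_bit, wrench, tape_measure from where it was at the start of the episode above 0.03 m).
It also fails if it takes over 72 s, if anything falls off the work surface, if the arm or the gripper's body presses on something with over 40 N, if the wrist force passes 120 N, or if a joint passes its speed limit or range.

## Robot

A 7-joint arm with a two-finger parallel gripper is mounted at the origin on the work surface. World frame = base frame: x ahead of the robot, y to its left, z up, the work surface at z = 0. Lengths are in m, angles in rad, forces in N, time in s.
With the tool pointing down it reaches from about 0.425 to 0.875 m from the base axis. Payload 4.7 kg.
Tool frame: the origin (TCP) lies at the very end of the fingers, on their centre line; the grasp point (between the pads) lies 19 mm behind it; z points along the fingers, y is the line along which they close (so a half turn about z gives the same grasp; the last joint's range is limited). The gripper opens to 87 mm and grips with 3 to 60 N. Pads are 19 mm wide; open, the fingers measure 117 mm over their backs; the gripper's body (75 mm by 190 mm) begins 51 mm behind the grasp point.
Start: joints at [-1.223, 0.321, -0.07, 1.45, 0.023, 1.371, -0.057], TCP at [0.213, 0.614, 0.183] pointing down, gripper open.
Joint ranges: [-2.86, 2.86], [-0.3, 2.09], [-1.38, 1.24], [0.06, 2.45], [-1.56, 4.7], [0.09, 2.05], [-2.69, 2.69]. Speed limits (rad/s): [2.57, 2.57, 3.14, 3.14, 3.14, 3.14, 3.14].

## Interface

Orientations are given as a rotation vector (axis times angle).
In Python, from bench import ctrl, imaging, ticket gives the robot as it stands.
- The arm moves only by the tool jog_arm, never from a script. Its argument "rows" is text: rows parted by semicolons, each of 7 numbers parted by spaces: the shift along the tool's x, y, z in cm, then the turn, a rotation vector about the tool's x, y, z in rad, then the closure, from -1 (fully open) to 1 (shut), so that 0 is half open. A call has 1 to 5 rows; each row shifts and turns the commanded pose from where the row before left it, along the tool's axes as they then stand; what a row does not reach is not made up. A row lasts 1/8 s, in which the tool goes at most 62.5 mm and 10.7 degrees, less where a joint would pass 70% of its speed; a pose out of reach is approached as far as the arm can. A call with a gripper value outside its range is refused whole. The fingers move at their own pace and stop on an object; "force" is the grip in N (left out, the last holds). Time passes only in rows, so rows that do not move let the fingers close. It gives the time, the measured TCP pose, the force, the opening and the grip force at its end, in the units of the state.
- ctrl.get_state(): the state, without advancing time (a new reading comes with each control period).
- imaging.get_image(name): name is "side" or "top"; returns a dict with "img" (400x640x3 uint8, blue, green, red), "vertical_fov" (degrees; the focal length in pixels is half the picture's height over the tangent of half this angle, whatever the lens; pixels are square), "cx", "cy" (the principal point, pixels), "origin" and "orientation" of the camera in the world. Camera axes: x right, y down, z forward; pixel columns grow to the right and rows downward; lengths in m; the calibration is good to about 2 mm. A picture is of the moment at which its call begins. There is no depth.
- ticket.close_job(): hands the job in; it is judged then, once.
The state is a dict: "time": time; "joint_positions": joint angles; "qd": joint speeds; "joint_torque": joint torques, N m; "position": TCP position; "tool_rot": TCP orientation; "ft_force": force on the tool from outside, world axes, zero at the start; "torque": the same for the moment, N m; "grip_width": opening from 0.0 (shut) to 1.0 (fully open); "grip_force": force on a finger pad.
Only numpy, scipy, OpenCV 4.12 (cv2) and the standard library are available. Lean on these libraries where they do the work, as an engineer would, in place of code of your own. Each camera call takes 0.05 s, during which the arm holds its last target. There are 200 camera calls.

## Working session

There is one attempt and no reset: what is moved stays moved. The work goes in short steps, Python scripts to look and compute and a tool call to move; the robot and the scene stay as the last step left them, time stands still between calls to the robot, and variables do not carry over. Pictures are saved under pics/ and viewed, at most 10 in all, crops included, and the job is handed in when it is done.

Besides the shell and the picture viewer there is one more tool, called after "Emit:" in YAML: its name, and indented under it one key for each argument. jog_arm: Moves the arm, as the interface text tells. Its arguments: {"type":"object","properties":{"rows":{"type":"string"},"force":{"type":"number"}},"required":["rows"]}

```bash
ls; mkdir -p pics
cat > h.py <<'E'
import numpy as np, cv2
from bench import ctrl, imaging, ticket
from scipy.spatial.transform import Rotation as R
def cam(n):
    d=imaging.get_image(n); return d
def K(d):
    f=d["img"].shape[0]/2/np.tan(np.radians(d["vertical_fov"])/2); return f
def rot(d):
    o=np.array(d["orientation"],float)
    return o if o.shape==(3,3) else R.from_rotvec(o).as_matrix()
def px2w(d,u,v,z):
    f=K(d); r=rot(d)@np.array([(u-d["cx"])/f,(v-d["cy"])/f,1]); o=np.array(d["origin"])
    return o+r*(z-o[2])/r[2]
def w2px(d,p):
    c=rot(d).T@(np.array(p)-np.array(d["origin"])); f=K(d)
    return d["cx"]+f*c[0]/c[2], d["cy"]+f*c[1]/c[2]
E
python3 - <<'E'
from h import *
for n in("top","side"):
    d=cam(n); cv2.imwrite(f"pics/{n}0.png",d["img"]); print({k:v for k,v in d.items() if k!="img"})
print(ctrl.get_state())
E
```

```text
pics
{'vertical_fov': 50.79475623963036, 'cx': 311.31946388543696, 'cy': 193.00548426363292, 'origin': array([0.5177197 , 0.02767478, 0.9999155 ]), 'orientation': array([-2.1957125 ,  2.21566064, -0.04864121])}
{'vertical_fov': 55.97479483879259, 'cx': 316.49244152688647, 'cy': 197.6937223472366, 'origin': array([ 0.21017339, -0.40383243,  0.68184718]), 'orientation': array([-2.28683295,  0.83528746, -0.31884793])}
{'time': 0.1, 'joint_positions': array([-1.22291521,  0.3217384 , -0.07011278,  1.4515372 ,  0.02256631,
        1.37077664, -0.05690674]), 'qd': array([-8.51488412e-05, -3.98485143e-03, -1.75509410e-04, -1.62975149e-03,
       -1.70613779e-03, -5.14671388e-04, -1.99942451e-04]), 'joint_torque': array([ 1.78418236e-04, -4.92569733e+01, -4.05213945e-01, -3.13400102e+01,
       -6.39598933e-02,  3.94418312e-02,  5.55883821e-05]), 'position': array([0.21279128, 0.61360296, 0.18198586]), 'tool_rot': array([-5.21770486e-01, -3.09772740e+00,  2.60272719e-03]), 'ft_force': array([-0.34076094, -0.23179586,  0.43394448]), 'torque': array([-0.0018098 , -0.02220726,  0.00263125]), 'grip_force': 0.0, 'grip_width': 1.0019118622044059}
```

View pics/top0.png

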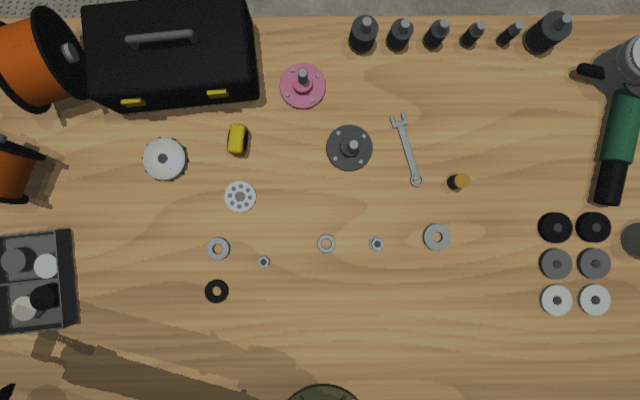

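View pics/side0.png

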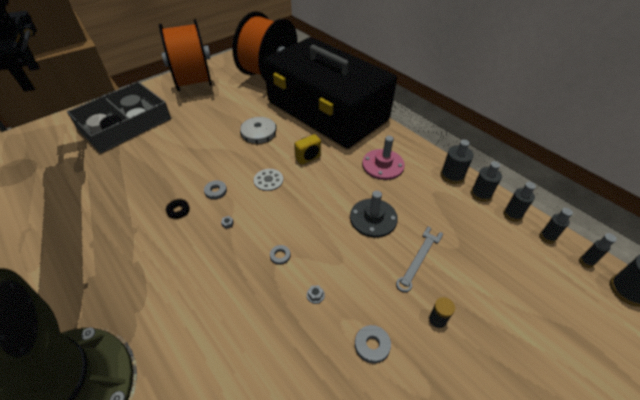

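The top view shows, in (u,v) pixels:
- large spacer (437,237)
- medium spacer (218,248)
- small spacer (326,243)
- stand (349,148), with its spindle tip at about (352,146)
- look-alikes to leave alone: the pink stand (303,85) and the black ring (216,291)

The side view agrees, with the large at (373,343), medium (215,189), small (280,254) and tip (377,194). Next I'll measure these more precisely.

Run:
```python
from h import *
s={"top":dict(large=(437,237),medium=(218,248),small=(326,243)),"side":dict(large=(373,343),medium=(215,189),small=(280,254))}
hh=dict(large=.016,medium=.014,small=.012)
tiles=[]
for n in s:
    d=cam(n); im=d["img"]
    hsv=cv2.cvtColor(im,cv2.COLOR_BGR2HSV)
    m=((hsv[...,1]<60)&(hsv[...,2]>70)).astype(np.uint8)
    for k,(u,v) in s[n].items():
        w=m[v-22:v+23,u-22:u+23]
        cs,_=cv2.findContours(w,cv2.RETR_EXTERNAL,cv2.CHAIN_APPROX_NONE)
        c=max(cs,key=cv2.contourArea); e=cv2.fitEllipse(c); uu,vv=e[0][0]+u-22,e[0][1]+v-22
        print(n,k,np.round([uu,vv],1),np.round(e[1],1),px2w(d,uu,vv,hh[k]/2).round(4))
    a,b=(350,147) if n=="top" else (375,205)
    t=cv2.resize(im[b-30:b+30,a-36:a+36],None,fx=8,fy=8,interpolation=cv2.INTER_CUBIC)[:, :]
    cv2.imwrite(f"pics/st_{n}.png",t)
    if n=="top": print(px2w(d,349,148,.012),px2w(d,352.5,146,.091))
    else: print(px2w(d,373.5,218,.012),px2w(d,376.5,194,.091))
```

```text
top large [436.9 236.8] [26.5 27.1] [ 0.4492 -0.2734  0.008 ]
top medium [217.1 248.4] [22.1 22.8] [0.427  0.2429 0.007 ]
top small [326.1 243.2] [17.9 18.1] [ 0.4365 -0.0126  0.006 ]
[ 0.66015718 -0.06881303  0.012     ] [ 0.65306404 -0.06875005  0.091     ]
side large [372.5 342.7] [33.7 37.3] [ 0.4518 -0.2715  0.008 ]
side medium [214.5 188.1] [15.4 21.9] [0.4286 0.2473 0.007 ]
side small [279.6 253.6] [17.3 20.1] [ 0.4377 -0.0105  0.006 ]
[ 0.65677047 -0.07448493  0.012     ] [ 0.65626609 -0.0716053   0.091     ]
```

View pics/st_top.png

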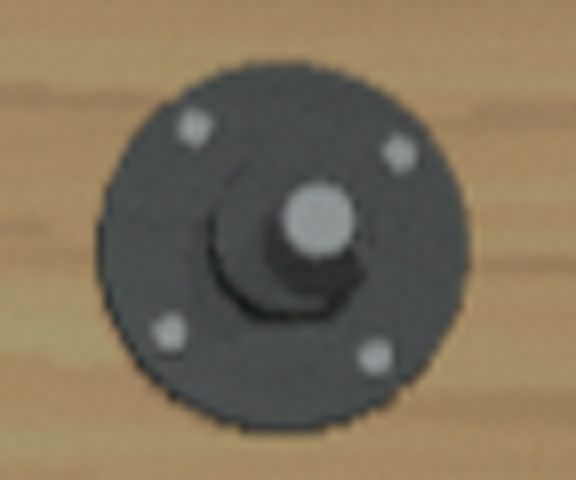

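View pics/st_side.png

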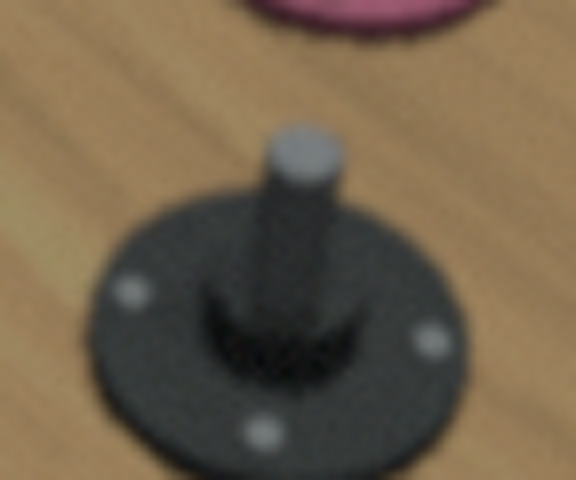

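The top crop puts the spindle tip centre at crop (319,219), which is full-frame (353.4,143.9), and the disc centre at (348.9,147.4). In the side crop the tip is at (306,155), which is (376.8,193.9). So the spindle leans off-centre toward image right.

Run:
```python
from h import *
d=cam("top"); e=cam("side")
print(px2w(d,353.4,143.9,.091),px2w(e,376.8,193.9,.091),px2w(d,348.9,147.4,.012))
p=ctrl.get_state(); r=R.from_rotvec(p["tool_rot"]); print(r.as_matrix().round(4))
g=R.from_matrix(np.array([[-1,0,0],[0,1,0],[0,0,-1.]]))
print((r.inv()*g).as_rotvec(), r.inv().apply(np.array([.4505,-.2725,.15])-p["position"]))
```

```text
[ 0.65762736 -0.07076316  0.091     ] [ 0.65696389 -0.07181617  0.091     ] [ 0.66158044 -0.06859491  0.012     ]
[[-9.448e-01  3.276e-01 -1.000e-04]
 [ 3.276e-01  9.448e-01 -6.000e-04]
 [-1.000e-04 -6.000e-04 -1.000e+00]]
[-5.68038897e-04 -1.47918576e-05 -3.33799201e-01] [-0.51487173 -0.75966469  0.03307228]
```

Emit:
jog_arm:
  rows: "0 0 0 0 0 -0.167 -1;0 0 0 0 0 -0.167 -1;-4 -4.5 0 0 0 0 -1;-4 -4.5 0 0 0 0 -1;-4 -4.5 0 0 0 0 -1"
  force: 20

```text
time: 0.92
position: [0.3342, 0.4777, 0.183]
tool_rot: [-0.001, 3.141, 0.0]
ft_force: [0.2, 1.1, 0.5]
grip_width: 1.001
grip_force: 0.0
```

Emit:
jog_arm:
  rows: "-4 -4.5 0 0 0 0 -1;-4 -4.5 0 0 0 0 -1;-4 -4.5 0 0 0 0 -1;-4 -4.5 0 0 0 0 -1;0 -6 0 0 0 0 -1"

```text
time: 1.55
position: [0.4954, 0.2371, 0.1825]
tool_rot: [0.002, 3.141, -0.001]
ft_force: [0.3, -1.0, -0.3]
grip_width: 1.0
grip_force: 0.0
```

Emit:
jog_arm:
  rows: "0 -6 0 0 0 0 -1;0 -6 0 0 0 0 -1;0 -6 0 0 0 0 -1;0 -6 0 0 0 0 -1;0 0 0 0 0 0 -1"

```text
time: 2.17
position: [0.493, -0.0067, 0.1835]
tool_rot: [0.015, 3.14, -0.001]
ft_force: [-0.0, 0.9, 0.7]
grip_width: 0.999
grip_force: 0.0
```

Emit:
jog_arm:
  rows: "0.85 -5.3 0 0 0 0 -1;0.85 -5.3 0 0 0 0 -1;0.85 -5.3 0 0 0 0 -1;0.85 -5.3 0 0 0 0 -1;0.85 -5.3 0 0 0 0 -1"

```text
time: 2.8
position: [0.4511, -0.2662, 0.1832]
tool_rot: [-0.003, 3.14, 0.001]
ft_force: [1.8, 0.0, 0.4]
grip_width: 0.999
grip_force: 0.0
```

Emit:
jog_arm:
  rows: "0 0 4 0 0 0 -1;0 0 4 0 0 0 -1;0 0 4 0 0 0 -1;0 0 0 0 0 0 -1;0 0 0 0 0 0 -1"

```text
time: 3.42
position: [0.4519, -0.2658, 0.0643]
tool_rot: [-0.002, 3.14, -0.001]
ft_force: [0.2, 0.5, -0.0]
grip_width: 0.996
grip_force: 0.0
```

Emit:
jog_arm:
  rows: "0.1 -0.65 2 0 0 0 -1;0 0 2 0 0 0 -1;0 0 1.5 0 0 0 -1;0 0 0.5 0 0 0 -1;0 0 0 0 0 0 -1"
  force: 10

```text
time: 4.05
position: [0.4502, -0.2724, 0.0034]
tool_rot: [-0.001, 3.141, -0.0]
ft_force: [0.1, -0.6, 0.5]
grip_width: 1.002
grip_force: 0.0
```

Emit:
jog_arm:
  rows: "0 0 0 0 0 0 -0.3;0 0 0 0 0 0 -0.3;0 0 0 0 0 0 -0.3;0 0 0 0 0 0 -0.3;0 0 0 0 0 0 -0.3"

```text
time: 4.68
position: [0.4497, -0.2723, 0.003]
tool_rot: [-0.0, 3.142, 0.0]
ft_force: [0.0, 0.5, 0.2]
grip_width: 0.652
grip_force: 0.0
```

Run:
```python
from h import *
d=cam("side");im=d["img"][230:400,270:470]
t=cam("top");im2=t["img"][150:320,340:540]
cv2.imwrite("pics/g1.png",cv2.resize(np.hstack([im,im2]),None,fx=2,fy=2))
s=ctrl.get_state();print(s["grip_width"],s["grip_force"])
```

```text
0.6476098155848472 0.0
```

View pics/g1.png

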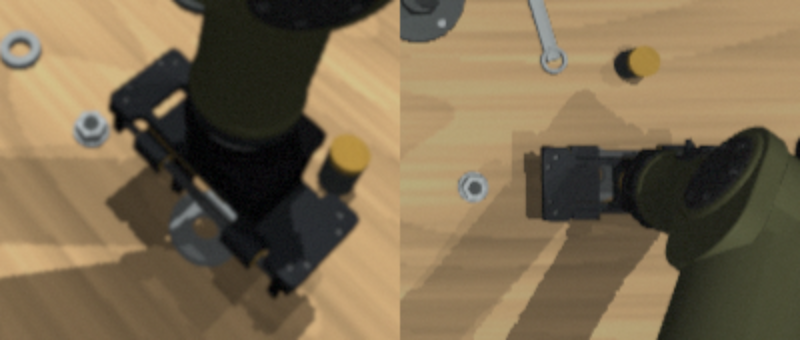

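The side crop shows the large ring at about (372,350) full-frame, beneath and between the fingers. There's no contact yet, so I'll close further.

Emit:
jog_arm:
  rows: "0 0 0 0 0 0 -0.1;0 0 0 0 0 0 -0.1;0 0 0 0 0 0 -0.1"
  force: 10

```text
time: 5.15
position: [0.4497, -0.2723, 0.0029]
tool_rot: [0.0, -3.142, -0.0]
ft_force: [-0.5, -0.3, -0.4]
grip_width: 0.557
grip_force: 0.0
```

Run:
```python
from h import *
d=cam("side");im=d["img"].copy()
s=ctrl.get_state();p=s["position"]
for dy in(-.028,0,.028):
  for dz in (0,.019,.07):
    u,v=w2px(d,p+np.array([0,dy,dz])); print(dy,dz,round(u),round(v))
t=cv2.resize(im[280:390,310:450],None,fx=5.5,fy=5.5,interpolation=cv2.INTER_CUBIC)
t=cv2.convertScaleAbs(t,alpha=2.2,beta=10)
cv2.imwrite("pics/g2.png",t)
```

```text
-0.028 0 383 357
-0.028 0.019 385 353
-0.028 0.07 389 342
0 0 372 345
0 0.019 373 341
0 0.07 376 329
0.028 0 361 333
0.028 0.019 362 329
0.028 0.07 364 317
```

View pics/g2.png

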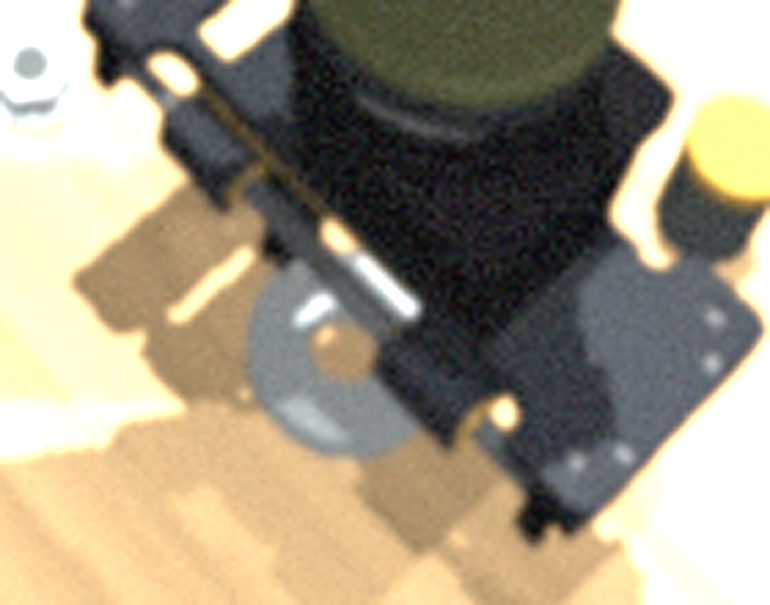

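Emit:
jog_arm:
  rows: "0 0 0 0 0 0 0.1;0 0 0 0 0 0 0.1;0 0 0 0 0 0 0.1"
  force: 10

```text
time: 5.58
position: [0.4497, -0.2723, 0.0029]
tool_rot: [-0.0, 3.142, 0.0]
ft_force: [-0.6, -0.2, -0.6]
grip_width: 0.452
grip_force: 0.0
```

Run:
```python
from h import *
d=cam("side");im=d["img"].copy()
s=ctrl.get_state();p=s["position"]; g=s["grip_width"]*.087/2
sc=5.5
t=cv2.resize(im[280:390,310:450],None,fx=sc,fy=sc,interpolation=cv2.INTER_CUBIC)
t=cv2.convertScaleAbs(t,alpha=2.5,beta=25)
for sg in(-1,1):
  pts=[]
  for z in(.0,.05):
    for x in(-.0095,.0095):
      u,v=w2px(d,[p[0]+x,p[1]+sg*g,p[2]+z]); pts.append(((u-310+.5)*sc,(v-280+.5)*sc))
  cv2.polylines(t,[np.int32([pts[i] for i in(0,1,3,2)])],True,(0,0,255),1)
a=np.linspace(0,6.28,80)
c=[w2px(d,[.451+.032*np.cos(b),-.272+.032*np.sin(b),.016]) for b in a]
cv2.polylines(t,[np.int32([((u-309.5)*sc,(v-279.5)*sc) for u,v in c])],True,(0,255,0),1)
cv2.imwrite("pics/g3.png",t)
```

```text
(no output)
```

View pics/g3.png

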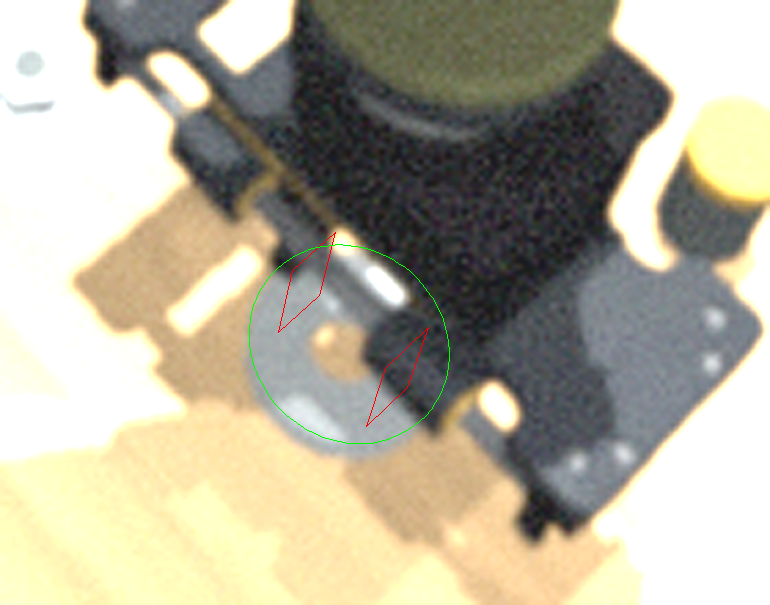

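Emit:
jog_arm:
  rows: "0 0 0.2 0 0 0 0.1;0 0 0.2 0 0 0 0.1;0 0 0 0 0 0 0.1"

```text
time: 6.0
position: [0.4495, -0.2722, -0.0013]
tool_rot: [0.0, -3.141, -0.0]
ft_force: [-0.3, 0.1, -0.8]
grip_width: 0.45
grip_force: 0.0
```

Emit:
jog_arm:
  rows: "0 0 0.2 0 0 0 0.1;0 0 0.2 0 0 0 0.1;0 0 0 0 0 0 0.1"

```text
time: 6.38
position: [0.4496, -0.2722, -0.0052]
tool_rot: [0.0, -3.141, -0.0]
ft_force: [-0.1, 0.1, 0.1]
grip_width: 0.452
grip_force: 0.0
```

Emit:
jog_arm:
  rows: "0 0 0.2 0 0 0 0.1;0 0 0.2 0 0 0 0.1;0 0 0 0 0 0 0.1"

```text
time: 6.75
position: [0.4496, -0.2722, -0.0092]
tool_rot: [0.0, -3.141, -0.0]
ft_force: [0.1, 0.4, 0.8]
grip_width: 0.454
grip_force: 0.0
```

The fingertips are clearly above where the reported TCP puts them. I'll open and feel downwards for the bench.

Emit:
jog_arm:
  rows: "0 0 0 0 0 0 -1;0 0 0 0 0 0 -1;0 0 0 0 0 0 -1;0 0 0 0 0 0 -1;0 0 0.2 0 0 0 -1"

```text
time: 7.38
position: [0.4499, -0.2724, -0.011]
tool_rot: [-0.0, 3.141, -0.0]
ft_force: [-0.2, 0.3, -0.7]
grip_width: 0.927
grip_force: 0.0
```

Emit:
jog_arm:
  rows: "0 0 0.2 0 0 0 -1;0 0 0.2 0 0 0 -1;0 0 0.2 0 0 0 -1;0 0 0 0 0 0 -1"

```text
time: 7.88
position: [0.4495, -0.2722, -0.0173]
tool_rot: [0.0, -3.141, -0.0]
ft_force: [0.7, -0.2, -0.7]
grip_width: 1.002
grip_force: 0.0
```

Emit:
jog_arm:
  rows: "0 0 0.2 0 0 0 -1;0 0 0.2 0 0 0 -1;0 0 0.2 0 0 0 -1;0 0 0 0 0 0 -1"

```text
time: 8.38
position: [0.4495, -0.2722, -0.0233]
tool_rot: [0.0, -3.141, -0.0]
ft_force: [-0.2, -0.6, -0.2]
grip_width: 1.003
grip_force: 0.0
```

Emit:
jog_arm:
  rows: "0 0 0.2 0 0 0 -1;0 0 0.2 0 0 0 -1;0 0 0 0 0 0 -1"

```text
time: 8.75
position: [0.4495, -0.2722, -0.0273]
tool_rot: [0.0, -3.141, -0.0]
ft_force: [-0.3, 1.0, -0.2]
grip_width: 0.999
grip_force: 0.0
```

Emit:
jog_arm:
  rows: "0 0 0.2 0 0 0 -1;0 0 0.2 0 0 0 -1;0 0 0 0 0 0 -1"

```text
time: 9.12
position: [0.4495, -0.2722, -0.0313]
tool_rot: [0.0, -3.141, -0.0]
ft_force: [0.1, 0.8, -0.1]
grip_width: 0.994
grip_force: 0.0
```

Emit:
jog_arm:
  rows: "0 0 0.2 0 0 0 -1;0 0 0.2 0 0 0 -1;0 0 0 0 0 0 -1"

```text
time: 9.5
position: [0.4495, -0.2722, -0.0353]
tool_rot: [0.0, -3.141, -0.0]
ft_force: [1.0, 0.5, -0.8]
grip_width: 1.001
grip_force: 0.0
```

Emit:
jog_arm:
  rows: "0 0 0.2 0 0 0 -1;0 0 0.2 0 0 0 -1;0 0 0 0 0 0 -1"

```text
time: 9.88
position: [0.4497, -0.2723, -0.0391]
tool_rot: [-0.0, 3.142, 0.0]
ft_force: [-0.8, -0.3, 0.2]
grip_width: 1.001
grip_force: 0.2
```

Emit:
jog_arm:
  rows: "0 0 0.1 0 0 0 -1;0 0 0 0 0 0 -1"

```text
time: 10.12
position: [0.4498, -0.2723, -0.0392]
tool_rot: [-0.0, 3.141, 0.001]
ft_force: [-3.3, 1.8, 9.4]
grip_width: 1.006
grip_force: 4.6
```

Bench contact comes at a reported z of −0.039, so the real tips sit about 39 mm above the reported TCP. I'll back off 4 mm and grip.

Emit:
jog_arm:
  rows: "0 0 -0.5 0 0 0 -1;0 0 0 0 0 0 -0.4;0 0 0 0 0 0 -0.4;0 0 0 0 0 0 -0.3;0 0 0 0 0 0 -0.3"
  force: 8

```text
time: 10.75
position: [0.4495, -0.2721, -0.0353]
tool_rot: [0.0, -3.141, -0.001]
ft_force: [0.0, 0.8, -0.1]
grip_width: 0.711
grip_force: 8.0
```

Emit:
jog_arm:
  rows: "0 0 0 0 0 0 -0.3;0 0 0 0 0 0 -0.3;0 0 0 0 0 0 -0.3"

```text
time: 11.12
position: [0.4495, -0.2722, -0.0353]
tool_rot: [0.0, -3.141, -0.0]
ft_force: [0.1, 0.3, -1.7]
grip_width: 0.717
grip_force: 8.0
```

Emit:
jog_arm:
  rows: "0 0 0 0 0 0 -1;0 0 0 0 0 0 -1;0 0 0 0 0 0 -1;0 0 0 0 0 0.1745 -1;0 0 0 0 0 0.1745 -1"

```text
time: 11.75
position: [0.4498, -0.2724, -0.0349]
tool_rot: [0.554, 3.092, 0.0]
ft_force: [-0.5, 0.3, -0.2]
grip_width: 0.997
grip_force: 0.0
```

Emit:
jog_arm:
  rows: "0 0 0 0 0 0.1745 -1;0 0 0 0 0 0.1745 -1;0 0 0 0 0 0.1745 -1;0 0 0 0 0 0.1745 -1;0 0 0 0 0 0.1745 -1"

```text
time: 12.38
position: [0.4499, -0.2723, -0.0349]
tool_rot: [1.808, 2.568, 0.0]
ft_force: [-0.2, -0.5, -0.2]
grip_width: 0.999
grip_force: 0.0
```

Emit:
jog_arm:
  rows: "0 0 0 0 0 0.1745 -1;0 0 0 0 0 0.1745 -1;0 0 0 0 0 0 -1;0 0 0 0 0 0 -0.4;0 0 0 0 0 0 -0.4"

```text
time: 13.0
position: [0.4498, -0.2723, -0.035]
tool_rot: [2.219, 2.224, 0.001]
ft_force: [-0.2, -0.8, -0.1]
grip_width: 0.856
grip_force: 0.0
```

Emit:
jog_arm:
  rows: "0 0 0 0 0 0 -0.3;0 0 0 0 0 0 -0.3;0 0 0 0 0 0 -0.3;0 0 0 0 0 0 -0.3;0 0 0 0 0 0 -0.3"

```text
time: 13.62
position: [0.4498, -0.2723, -0.035]
tool_rot: [2.221, 2.222, 0.0]
ft_force: [0.4, -0.7, 0.7]
grip_width: 0.741
grip_force: 8.0
```

Emit:
jog_arm:
  rows: "0 0 0 0 0 0 -0.1;0 0 -1 0 0 0 -0.1;0 0 -4 0 0 0 -0.1;0 0 -4 0 0 0 -0.1;0 0 -4 0 0 0 -0.1"
  force: 20

```text
time: 14.25
position: [0.449, -0.2723, 0.0962]
tool_rot: [-2.221, -2.221, 0.0]
ft_force: [0.0, 0.1, -1.5]
grip_width: 0.738
grip_force: 20.0
```

Emit:
jog_arm:
  rows: "4 4.1 0 0 0 0 -0.1;4 4.1 0 0 0 0 -0.1;4 4.1 0 0 0 0 -0.1;4 4.1 0 0 0 0 -0.1;4 4.1 0 0 0 0 -0.1"

```text
time: 14.88
position: [0.6554, -0.0707, 0.0951]
tool_rot: [-2.221, -2.222, 0.001]
ft_force: [0.4, 0.1, -2.0]
grip_width: 0.736
grip_force: 20.0
```

Emit:
jog_arm:
  rows: "0 0 0 0 0 0 -0.1;0 0 0 0 0 0 -0.1"

```text
time: 15.12
position: [0.6539, -0.0728, 0.0947]
tool_rot: [-2.221, -2.222, 0.003]
ft_force: [0.1, -0.7, -2.4]
grip_width: 0.736
grip_force: 20.0
```

Run:
```python
from h import *
s=ctrl.get_state();p=s["position"];print(p,s["tool_rot"],s["grip_width"],s["ft_force"],s["torque"])
d=cam("side");sc=5
u0,v0=300,110
t=cv2.resize(d["img"][v0:v0+115,u0:u0+150],None,fx=sc,fy=sc,interpolation=cv2.INTER_CUBIC)
t=cv2.convertScaleAbs(t,alpha=1.8,beta=15)
def ring(c,r,col):
    q=[w2px(d,[c[0]+r*np.cos(b),c[1]+r*np.sin(b),c[2]]) for b in np.linspace(0,6.29,80)]
    cv2.polylines(t,[np.int32([((u-u0+.5)*sc,(v-v0+.5)*sc) for u,v in q])],True,col,1)
b=p[2]+.035
ring([p[0],p[1],b],.032,(0,255,0));ring([p[0],p[1],b],.012,(0,255,0));ring([p[0],p[1],b+.016],.032,(0,0,255));ring([.6573,-.0713,.091],.011,(255,0,0))
cv2.imwrite("pics/g4.png",t)
```

```text
[ 0.65385285 -0.07276697  0.09470171] [-2.22071244 -2.22214053  0.00324622] 0.7359340532208702 [ 0.05026801 -0.7077309  -2.39510144] [-0.14788079  0.11565883  0.03914052]
```

View pics/g4.png

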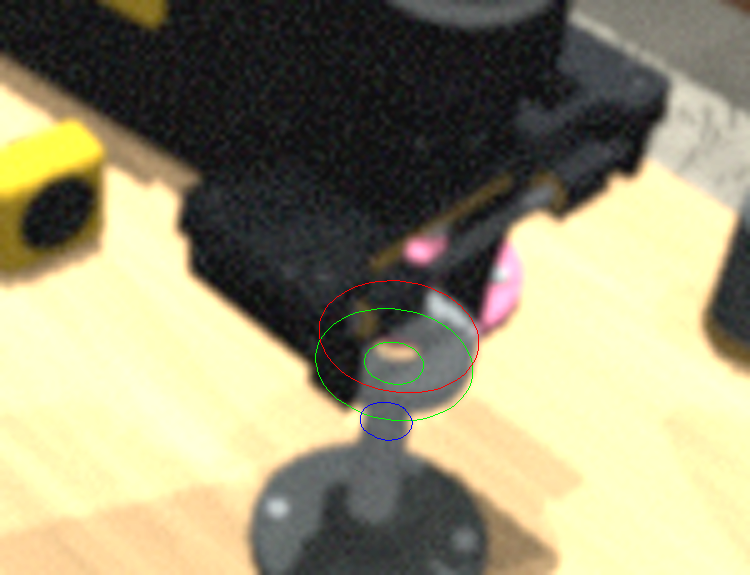

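The side crop shows the large ring held level with its bore at about (395,365), just above the spindle at about (386,420). I'll correct a few mm and then lower it gently.

Emit:
jog_arm:
  rows: "0.15 0.35 1.2 0 0 0 -0.1;0 0 1.2 0 0 0 -0.1;0 0 0.5 0 0 0 -0.1;0 0 0 0 0 0 -0.1;0 0 0 0 0 0 -0.1"

```text
time: 15.8
position: [0.6583, -0.0709, 0.0663]
tool_rot: [2.221, 2.221, 0.001]
ft_force: [0.3, 1.0, -2.9]
grip_width: 0.737
grip_force: 20.0
```

Run:
```python
from h import *
s=ctrl.get_state();print(s["position"],s["ft_force"],s["torque"])
```

```text
[ 0.65829014 -0.07090488  0.06627743] [ 0.34731691  0.97513546 -2.87935926] [-0.05992752  0.04692744 -0.00113671]
```

Emit:
jog_arm:
  rows: "0 -0.1 0.2 0 0 0 -0.1;0 0 0.2 0 0 0 -0.1;0 0 0.2 0 0 0 -0.1;0 0 0.2 0 0 0 -0.1;0 0 0 0 0 0 -0.1"

```text
time: 16.42
position: [0.6569, -0.0707, 0.0577]
tool_rot: [-2.221, -2.222, 0.0]
ft_force: [-0.1, 0.4, -2.3]
grip_width: 0.736
grip_force: 20.0
```

Emit:
jog_arm:
  rows: "0 0 0.1 0 0 0 -0.1;0 0 0.1 0 0 0 -0.1;0 0 0.1 0 0 0 -0.1;0 0 0 0 0 0 -0.1"

```text
time: 16.92
position: [0.657, -0.0707, 0.0549]
tool_rot: [-2.221, -2.222, 0.0]
ft_force: [-0.3, 0.0, -2.2]
grip_width: 0.734
grip_force: 20.0
```

Run:
```python
from h import *
s=ctrl.get_state();print(s["position"],s["ft_force"],s["torque"])
```

```text
[ 0.65704549 -0.07066499  0.05485889] [-0.28713054  0.02650288 -2.18403539] [-0.10546469  0.04595249  0.01241269]
```

Emit:
jog_arm:
  rows: "0 0 0.1 0 0 0 -0.1;0 0 0.1 0 0 0 -0.1;0 0 0 0 0 0 -0.1"

```text
time: 17.3
position: [0.657, -0.0707, 0.0528]
tool_rot: [-2.221, -2.222, 0.0]
ft_force: [-0.2, 0.2, -2.9]
grip_width: 0.733
grip_force: 20.0
```

Emit:
jog_arm:
  rows: "0 0 0.1 0 0 0 -0.1;0 0 0.1 0 0 0 -0.1;0 0 0 0 0 0 -0.1"

```text
time: 17.68
position: [0.657, -0.0707, 0.0508]
tool_rot: [-2.221, -2.222, 0.0]
ft_force: [0.3, -0.5, -2.7]
grip_width: 0.737
grip_force: 20.0
```

Run:
```python
from h import *
s=ctrl.get_state();print(s["position"],s["ft_force"],s["torque"])
```

```text
[ 0.657      -0.0706503   0.05083215] [ 0.27175563 -0.45376041 -2.65624956] [-0.09092945  0.09650768 -0.00216354]
```

Emit:
jog_arm:
  rows: "0 0 0.2 0 0 0 -0.1;0 0 0.2 0 0 0 -0.1;0 0 0.2 0 0 0 -0.1;0 0 0 0 0 0 -0.1"

```text
time: 18.18
position: [0.6569, -0.0707, 0.0447]
tool_rot: [-2.221, -2.222, 0.0]
ft_force: [0.2, 0.3, -1.9]
grip_width: 0.734
grip_force: 20.0
```

Emit:
jog_arm:
  rows: "0 0 0.2 0 0 0 -0.1;0 0 0.2 0 0 0 -0.1;0 0 0.2 0 0 0 -0.1;0 0 0.2 0 0 0 -0.1;0 0 0 0 0 0 -0.1"

```text
time: 18.8
position: [0.657, -0.0706, 0.0367]
tool_rot: [-2.221, -2.222, 0.0]
ft_force: [0.1, -0.2, -3.0]
grip_width: 0.734
grip_force: 20.0
```

Emit:
jog_arm:
  rows: "0 0 0.25 0 0 0 -0.1;0 0 0.25 0 0 0 -0.1;0 0 0.25 0 0 0 -0.1;0 0 0.25 0 0 0 -0.1;0 0 0 0 0 0 -0.1"

```text
time: 19.42
position: [0.6569, -0.0706, 0.0266]
tool_rot: [-2.221, -2.222, 0.0]
ft_force: [0.6, 0.6, -1.9]
grip_width: 0.736
grip_force: 20.0
```

Emit:
jog_arm:
  rows: "0 0 0.25 0 0 0 -0.1;0 0 0.25 0 0 0 -0.1;0 0 0.25 0 0 0 -0.1;0 0 0.25 0 0 0 -0.1;0 0 0 0 0 0 -0.1"

```text
time: 20.05
position: [0.6569, -0.0707, 0.0167]
tool_rot: [-2.221, -2.222, 0.0]
ft_force: [0.2, 0.6, -2.3]
grip_width: 0.736
grip_force: 20.0
```

Emit:
jog_arm:
  rows: "0 0 0.2 0 0 0 -0.1;0 0 0.2 0 0 0 -0.1;0 0 0.2 0 0 0 -0.1;0 0 0.2 0 0 0 -0.1;0 0 0.2 0 0 0 -0.1"

```text
time: 20.68
position: [0.6571, -0.0707, 0.0068]
tool_rot: [-2.221, -2.222, -0.0]
ft_force: [0.2, -0.2, -2.7]
grip_width: 0.734
grip_force: 20.0
```

Emit:
jog_arm:
  rows: "0 0 0.1 0 0 0 -0.1;0 0 0.1 0 0 0 -0.1;0 0 0.1 0 0 0 -0.1;0 0 0.1 0 0 0 -0.1;0 0 0 0 0 0 -0.1"

```text
time: 21.3
position: [0.657, -0.0707, 0.0029]
tool_rot: [-2.221, -2.222, 0.0]
ft_force: [0.1, -0.4, -2.3]
grip_width: 0.734
grip_force: 20.0
```

Emit:
jog_arm:
  rows: "0 0 0.1 0 0 0 -0.1;0 0 0.1 0 0 0 -0.1;0 0 0 0 0 0 -0.1"

```text
time: 21.68
position: [0.657, -0.0706, 0.0008]
tool_rot: [-2.221, -2.222, 0.0]
ft_force: [-0.3, 0.2, -2.3]
grip_width: 0.731
grip_force: 20.0
```

Emit:
jog_arm:
  rows: "0 0 0.05 0 0 0 -0.1;0 0 0.05 0 0 0 -0.1;0 0 0 0 0 0 -0.1"

```text
time: 22.05
position: [0.6571, -0.0707, 0.0001]
tool_rot: [2.221, 2.222, 0.0]
ft_force: [-0.5, 0.3, -0.8]
grip_width: 0.735
grip_force: 20.0
```

Contact at reported z≈0.000, so the large is on the seat. I'll release it, then rise while turning back.

Emit:
jog_arm:
  rows: "0 0 0 0 0 0 -0.6;0 0 0 0 0 0 -1;0 0 0 0 0 0 -1;0 0 -1.4 0 0 -0.1745 -1;0 0 -1.4 0 0 -0.1745 -1"
  force: 8

```text
time: 22.68
position: [0.657, -0.0708, 0.0282]
tool_rot: [-1.794, -2.579, 0.001]
ft_force: [-0.4, 0.8, 0.7]
grip_width: 0.999
grip_force: 0.0
```

Emit:
jog_arm:
  rows: "0 0 -1.4 0 0 -0.1745 -1;0 0 -1.4 0 0 -0.1745 -1;0 0 -1.4 0 0 -0.1745 -1;0 0 -1.4 0 0 -0.1745 -1;0 0 -1.4 0 0 -0.1745 -1"

```text
time: 23.3
position: [0.6571, -0.0709, 0.0986]
tool_rot: [0.536, 3.095, 0.0]
ft_force: [-0.7, 0.9, -0.0]
grip_width: 1.003
grip_force: 0.0
```

Emit:
jog_arm:
  rows: "0 0 -1.4 0 0 -0.1745 -1;0 0 -1.4 0 0 -0.1745 -1;3.28 4.5 0 0 0 0 -1;3.28 4.5 0 0 0 0 -1;3.28 4.5 0 0 0 0 -1"

```text
time: 23.92
position: [0.5577, 0.0653, 0.1261]
tool_rot: [0.001, 3.141, 0.001]
ft_force: [0.2, 0.7, 0.4]
grip_width: 1.004
grip_force: 0.0
```

Emit:
jog_arm:
  rows: "3.28 4.5 0 0 0 0 -1;3.28 4.5 0 0 0 0 -1;3.28 4.5 0 0 0 0 -1;3.28 4.5 0 0 0 0 -1;0 0 0 0 0 0 -1"

```text
time: 24.55
position: [0.4244, 0.2485, 0.1261]
tool_rot: [0.013, -3.141, -0.003]
ft_force: [0.5, -0.4, -0.3]
grip_width: 0.999
grip_force: 0.0
```

Emit:
jog_arm:
  rows: "0 0 4 0 0 0 -1;0 0 4 0 0 0 -1;0 0 4 0 0 0 -1;0 0 0 0 0 0 -1"

```text
time: 25.05
position: [0.4257, 0.2415, 0.0036]
tool_rot: [-0.002, -3.137, 0.007]
ft_force: [0.7, -0.1, 0.0]
grip_width: 1.001
grip_force: 0.0
```

Run:
```python
from h import *
d=cam("top");f=K(d)
im=d["img"];hsv=cv2.cvtColor(im,cv2.COLOR_BGR2HSV)
# check large on stand
for n in ("top","side"):
    d=cam(n);u,v=map(int,w2px(d,[.657,-.0707,.051]));im=d["img"]
    g=cv2.cvtColor(im,cv2.COLOR_BGR2GRAY)[v-25:v+26,u-25:u+26]
    m=(g>115).astype(np.uint8);hs=cv2.cvtColor(im,cv2.COLOR_BGR2HSV)[v-25:v+26,u-25:u+26,1];m&=(hs<60)
    cs,_=cv2.findContours(m.astype(np.uint8),cv2.RETR_EXTERNAL,cv2.CHAIN_APPROX_NONE)
    e=cv2.fitEllipse(max(cs,key=cv2.contourArea));print(n,e,px2w(d,e[0][0]+u-25,e[0][1]+v-25,.051))
print(ctrl.get_state()["position"])
```

```text
top ((25.990339279174805, 25.40913963317871), (26.159639358520508, 28.804136276245117), 45.812557220458984) [ 0.6580986  -0.07182648  0.051     ]
side ((25.557880401611328, 25.93488311767578), (19.00529670715332, 26.076519012451172), 100.54073333740234) [ 0.65722596 -0.07125031  0.051     ]
[0.42906733 0.24455688 0.00767654]
```

Emit:
jog_arm:
  rows: "0.1 0 1 0 0 0 -1;0 0 1 0 0 0 -1;0 0 1 0 0 0 -1;0 0 0.6 0 0 0 -1;0 0 0 0 0 0 -1"

```text
time: 25.82
position: [0.426, 0.2439, -0.0307]
tool_rot: [0.0, -3.141, 0.002]
ft_force: [-0.3, 1.1, 0.2]
grip_width: 1.003
grip_force: 0.0
```

Emit:
jog_arm:
  rows: "0 0 0.4 0 0 0 -1;0 0 0 0 0 0 -0.3;0 0 0 0 0 0 -0.1;0 0 0 0 0 0 -0.1;0 0 0 0 0 0 -0.1"

```text
time: 26.45
position: [0.4265, 0.244, -0.0339]
tool_rot: [-0.0, 3.142, -0.0]
ft_force: [0.5, -1.1, 0.4]
grip_width: 0.63
grip_force: 0.6
```

Emit:
jog_arm:
  rows: "0 0 0 0 0 0 -0.1;0 0 0 0 0 0 -0.1"

```text
time: 26.7
position: [0.4265, 0.2441, -0.0339]
tool_rot: [-0.0, 3.142, -0.0]
ft_force: [-0.0, -1.0, 1.5]
grip_width: 0.62
grip_force: 8.0
```

Emit:
jog_arm:
  rows: "0 0 0 0 0 0 -0.8;0 0 0 0 0 0 -0.9;0 0 0 0 0 0.1745 -0.9;0 0 0 0 0 0.1745 -0.9;0 0 0 0 0 0.1745 -0.9"

```text
time: 27.32
position: [0.4264, 0.2444, -0.0341]
tool_rot: [0.821, 3.032, 0.0]
ft_force: [-0.4, -0.1, 0.1]
grip_width: 0.943
grip_force: 0.0
```

Emit:
jog_arm:
  rows: "0 0 0 0 0 0.1745 -0.9;0 0 0 0 0 0.1745 -0.9;0 0 0 0 0 0.1745 -0.9;0 0 0 0 0 0.1745 -0.9;0 0 0 0 0 0.1745 -0.9"

```text
time: 27.95
position: [0.4264, 0.2445, -0.0341]
tool_rot: [-2.025, -2.401, -0.0]
ft_force: [-0.1, -0.2, -0.2]
grip_width: 0.951
grip_force: 0.0
```

Emit:
jog_arm:
  rows: "0 0 0 0 0 0.1745 -0.9;0 0 0 0 0 0 -0.3;0 0 0 0 0 0 -0.1;0 0 0 0 0 0 -0.1;0 0 0 0 0 0 -0.1"

```text
time: 28.58
position: [0.4265, 0.2443, -0.034]
tool_rot: [-2.22, -2.223, -0.001]
ft_force: [-0.0, 0.7, 0.0]
grip_width: 0.614
grip_force: 8.0
```

Emit:
jog_arm:
  rows: "0 0 0 0 0 0 -0.1;0 0 0 0 0 0 -0.1;0 0 0 0 0 0 -0.1"
  force: 18

```text
time: 28.95
position: [0.4265, 0.2443, -0.034]
tool_rot: [2.221, 2.222, 0.0]
ft_force: [0.7, -0.2, -0.9]
grip_width: 0.611
grip_force: 18.0
```

Emit:
jog_arm:
  rows: "0 0 -1 0 0 0 -0.1;0 0 -4 0 0 0 -0.1;0 0 -4 0 0 0 -0.1;0 0 -4 0 0 0 -0.1;-4.5 3.29 0 0 0 0 -0.1"

```text
time: 29.58
position: [0.46, 0.2045, 0.0997]
tool_rot: [-2.209, -2.231, -0.012]
ft_force: [1.2, 0.7, -1.8]
grip_width: 0.604
grip_force: 18.0
```

Emit:
jog_arm:
  rows: "-4.5 3.29 0 0 0 0 -0.1;-4.5 3.29 0 0 0 0 -0.1;-4.5 3.29 0 0 0 0 -0.1;-4.5 3.29 0 0 0 0 -0.1;-4.5 3.29 0 0 0 0 -0.1"

```text
time: 30.2
position: [0.6248, -0.0266, 0.0964]
tool_rot: [-2.22, -2.223, -0.001]
ft_force: [0.5, 0.8, -0.7]
grip_width: 0.612
grip_force: 18.0
```

Emit:
jog_arm:
  rows: "-4.5 3.29 0 0 0 0 -0.1;0 0 0 0 0 0 -0.1;0 0 0 0 0 0 -0.1;0 0 0 0 0 0 -0.1"

```text
time: 30.7
position: [0.6565, -0.0683, 0.0961]
tool_rot: [-2.217, -2.224, -0.001]
ft_force: [0.4, -0.2, -0.8]
grip_width: 0.61
grip_force: 18.0
```

Emit:
jog_arm:
  rows: "-0.24 0.05 1.2 0 0 0 -0.1;0 0 1.2 0 0 0 -0.1;0 0 0.5 0 0 0 -0.1;0 0 0 0 0 0 -0.1;0 0 0 0 0 0 -0.1"

```text
time: 31.32
position: [0.6576, -0.0732, 0.0672]
tool_rot: [2.221, 2.222, 0.0]
ft_force: [1.1, 0.4, -1.3]
grip_width: 0.607
grip_force: 18.0
```

Emit:
jog_arm:
  rows: "0.25 -0.06 0.2 0 0 0 -0.1;0 0 0.2 0 0 0 -0.1;0 0 0.2 0 0 0 -0.1;0 0 0 0 0 0 -0.1;0 0 0 0 0 0 -0.1"

```text
time: 31.95
position: [0.6568, -0.0707, 0.061]
tool_rot: [2.221, 2.222, 0.0]
ft_force: [0.5, -0.3, -1.1]
grip_width: 0.609
grip_force: 18.0
```

Centred. Lowering in small steps.

Emit:
jog_arm:
  rows: "0 0 0.1 0 0 0 -0.1;0 0 0.1 0 0 0 -0.1;0 0 0.1 0 0 0 -0.1;0 0 0.1 0 0 0 -0.1;0 0 0 0 0 0 -0.1"

```text
time: 32.58
position: [0.6567, -0.0705, 0.0568]
tool_rot: [-2.221, -2.222, 0.0]
ft_force: [-0.6, -0.6, -1.8]
grip_width: 0.604
grip_force: 18.0
```

Emit:
jog_arm:
  rows: "0 0 0.1 0 0 0 -0.1;0 0 0.1 0 0 0 -0.1;0 0 0.1 0 0 0 -0.1;0 0 0 0 0 0 -0.1"

```text
time: 33.08
position: [0.6567, -0.0705, 0.0538]
tool_rot: [-2.221, -2.222, 0.0]
ft_force: [0.4, -0.5, -1.5]
grip_width: 0.606
grip_force: 18.0
```

Emit:
jog_arm:
  rows: "0 0 0.1 0 0 0 -0.1;0 0 0.1 0 0 0 -0.1;0 0 0.1 0 0 0 -0.1;0 0 0 0 0 0 -0.1"

```text
time: 33.58
position: [0.6567, -0.0705, 0.0509]
tool_rot: [-2.221, -2.222, 0.0]
ft_force: [-0.7, -0.3, -1.0]
grip_width: 0.61
grip_force: 18.0
```

Emit:
jog_arm:
  rows: "0 0 0.25 0 0 0 -0.1;0 0 0.25 0 0 0 -0.1;0 0 0.25 0 0 0 -0.1;0 0 0.25 0 0 0 -0.1;0 0 0 0 0 0 -0.1"

```text
time: 34.2
position: [0.6567, -0.0705, 0.0407]
tool_rot: [-2.221, -2.222, 0.0]
ft_force: [0.0, -0.3, -0.7]
grip_width: 0.607
grip_force: 18.0
```

Emit:
jog_arm:
  rows: "0 0 0.25 0 0 0 -0.1;0 0 0.25 0 0 0 -0.1;0 0 0.25 0 0 0 -0.1;0 0 0.25 0 0 0 -0.1;0 0 0.25 0 0 0 -0.1"

```text
time: 34.83
position: [0.6568, -0.0705, 0.0283]
tool_rot: [-2.221, -2.222, -0.0]
ft_force: [-0.1, 0.4, -1.0]
grip_width: 0.61
grip_force: 18.0
```

Emit:
jog_arm:
  rows: "0 0 0.2 0 0 0 -0.1;0 0 0.2 0 0 0 -0.1;0 0 0.1 0 0 0 -0.1;0 0 0.1 0 0 0 -0.1;0 0 0 0 0 0 -0.1"

```text
time: 35.45
position: [0.6568, -0.0705, 0.0225]
tool_rot: [-2.221, -2.222, -0.0]
ft_force: [0.1, -0.2, -0.4]
grip_width: 0.609
grip_force: 18.0
```

Emit:
jog_arm:
  rows: "0 0 0.1 0 0 0 -0.1;0 0 0.1 0 0 0 -0.1;0 0 0.1 0 0 0 -0.1;0 0 0 0 0 0 -0.1"

```text
time: 35.95
position: [0.6567, -0.0705, 0.0194]
tool_rot: [-2.221, -2.222, 0.0]
ft_force: [-1.2, -0.2, -0.8]
grip_width: 0.606
grip_force: 18.0
```

Emit:
jog_arm:
  rows: "0 0 0.1 0 0 0 -0.1;0 0 0.1 0 0 0 -0.1;0 0 0 0 0 0 -0.1"

```text
time: 36.33
position: [0.6567, -0.0706, 0.0174]
tool_rot: [-2.221, -2.222, 0.0]
ft_force: [0.2, 0.3, -0.9]
grip_width: 0.607
grip_force: 18.0
```

Emit:
jog_arm:
  rows: "0 0 0.05 0 0 0 -0.1;0 0 0 0 0 0 -0.1"

```text
time: 36.58
position: [0.6569, -0.0706, 0.0171]
tool_rot: [2.221, 2.222, 0.0]
ft_force: [-0.5, 0.0, -0.8]
grip_width: 0.609
grip_force: 18.0
```

Emit:
jog_arm:
  rows: "0 0 0.05 0 0 0 -0.1;0 0 0 0 0 0 -0.1"

```text
time: 36.83
position: [0.6569, -0.0705, 0.017]
tool_rot: [-2.221, -2.222, -0.001]
ft_force: [-1.8, -0.1, 3.2]
grip_width: 0.604
grip_force: 18.0
```

Emit:
jog_arm:
  rows: "0 0 0 0 0 0 -0.5;0 0 0 0 0 0 -1;0 0 0 0 0 0 -1;0 0 -1.1 0 0 -0.1745 -1;0 0 -1.1 0 0 -0.1745 -1"
  force: 8

```text
time: 37.45
position: [0.6566, -0.0706, 0.0384]
tool_rot: [-1.794, -2.579, 0.001]
ft_force: [-0.5, -0.6, -0.1]
grip_width: 0.983
grip_force: 0.0
```

Emit:
jog_arm:
  rows: "0 0 -1.1 0 0 -0.1745 -1;0 0 -1.1 0 0 -0.1745 -1;0 0 -1.1 0 0 -0.1745 -1;0 0 -1.1 0 0 -0.1745 -1;0 0 -1.1 0 0 -0.1745 -1"

```text
time: 38.08
position: [0.6567, -0.0706, 0.0936]
tool_rot: [-0.536, -3.095, 0.0]
ft_force: [0.6, 0.4, 0.1]
grip_width: 1.0
grip_force: 0.0
```

Emit:
jog_arm:
  rows: "0 0 -1.1 0 0 -0.1745 -1;0 0 -1.1 0 0 -0.1745 -1;5.5 1.46 0 0 0 0 -1;5.5 1.46 0 0 0 0 -1;5.5 1.46 0 0 0 0 -1"

```text
time: 38.7
position: [0.4901, -0.0266, 0.1151]
tool_rot: [-0.0, -3.142, 0.0]
ft_force: [-0.3, -0.1, 1.1]
grip_width: 0.997
grip_force: 0.0
```

Emit:
jog_arm:
  rows: "5.5 1.46 0 0 0 0 -1;0 0 4 0 0 0 -1;0 0 4 0 0 0 -1;0 0 3 0 0 0 -1;0 0 0 0 0 0 -1"

```text
time: 39.33
position: [0.4345, -0.0126, 0.0038]
tool_rot: [-0.0, -3.137, 0.002]
ft_force: [-0.2, 0.3, 0.6]
grip_width: 0.999
grip_force: 0.0
```

Emit:
jog_arm:
  rows: "0 0 0 0 0 0 -1;0 0 0 0 0 0 -1"

```text
time: 39.58
position: [0.4382, -0.012, 0.0068]
tool_rot: [-0.0, 3.139, 0.001]
ft_force: [0.2, -0.0, -0.9]
grip_width: 0.999
grip_force: 0.0
```

Emit:
jog_arm:
  rows: "0 0 1.2 0 0 0 -1;0 0 1.2 0 0 0 -1;0 0 1 0 0 0 -1;0 0 0.3 0 0 0 -0.6;0 0 0 0 0 0 -0.6"

```text
time: 40.2
position: [0.4365, -0.0123, -0.0319]
tool_rot: [0.0, -3.141, 0.0]
ft_force: [-0.2, -0.9, 0.0]
grip_width: 0.862
grip_force: 0.0
```

Emit:
jog_arm:
  rows: "0 0 0.25 0 0 0 -0.4;0 0 0 0 0 0 0.15;0 0 0 0 0 0 0.15;0 0 0 0 0 0 0.15;0 0 0 0 0 0 0.15"

```text
time: 40.83
position: [0.437, -0.0121, -0.0339]
tool_rot: [-0.0, 3.141, 0.0]
ft_force: [0.8, 0.3, 1.1]
grip_width: 0.499
grip_force: 8.0
```

Emit:
jog_arm:
  rows: "0 0 0 0 0 0 0.15;0 0 0 0 0 0 0.15"

```text
time: 41.08
position: [0.4369, -0.0121, -0.0339]
tool_rot: [-0.0, 3.141, 0.0]
ft_force: [-0.8, -0.1, 1.7]
grip_width: 0.502
grip_force: 8.0
```

Gripped. Now open, turn 90° and regrip to centre it along the other axis.

Emit:
jog_arm:
  rows: "0 0 0 0 0 0 -0.7;0 0 0 0 0 0 -0.7;0 0 0 0 0 0.1745 -0.7;0 0 0 0 0 0.1745 -0.7;0 0 0 0 0 0.1745 -0.7"

```text
time: 41.7
position: [0.4366, -0.0122, -0.0342]
tool_rot: [-0.821, -3.032, 0.0]
ft_force: [0.6, 0.1, 0.1]
grip_width: 0.842
grip_force: 0.0
```

Emit:
jog_arm:
  rows: "0 0 0 0 0 0.1745 -0.7;0 0 0 0 0 0.1745 -0.7;0 0 0 0 0 0.1745 -0.7;0 0 0 0 0 0.1745 -0.7;0 0 0 0 0 0.1745 -0.7"

```text
time: 42.32
position: [0.4366, -0.0122, -0.0342]
tool_rot: [-2.026, -2.401, 0.0]
ft_force: [0.1, 0.1, 0.3]
grip_width: 0.846
grip_force: 0.0
```

Emit:
jog_arm:
  rows: "0 0 0 0 0 0.1745 -0.7;0 0 0 0 0 0 -0.3;0 0 0 0 0 0 0.15;0 0 0 0 0 0 0.15;0 0 0 0 0 0 0.15"

```text
time: 42.95
position: [0.4368, -0.0122, -0.034]
tool_rot: [-2.22, -2.223, -0.0]
ft_force: [-0.7, 0.6, 0.3]
grip_width: 0.499
grip_force: 8.0
```

Emit:
jog_arm:
  rows: "0 0 0 0 0 0 0.15;0 0 0 0 0 0 0.15;0 0 0 0 0 0 0.15"
  force: 15

```text
time: 43.32
position: [0.4368, -0.0122, -0.034]
tool_rot: [-2.221, -2.222, -0.0]
ft_force: [0.8, -0.5, 0.7]
grip_width: 0.495
grip_force: 15.0
```

Emit:
jog_arm:
  rows: "0 0 -1 0 0 0 0.15;0 0 -4 0 0 0 0.15;0 0 -4 0 0 0 0.15;0 0 -4 0 0 0 0.15;-1.46 5.5 0 0 0 0 0.15"

```text
time: 43.95
position: [0.4942, -0.0244, 0.1026]
tool_rot: [2.217, 2.224, 0.024]
ft_force: [1.2, -0.0, -0.2]
grip_width: 0.491
grip_force: 15.0
```

Emit:
jog_arm:
  rows: "-1.46 5.5 0 0 0 0 0.15;-1.46 5.5 0 0 0 0 0.15;-1.46 5.5 0 0 0 0 0.15;0 0 0 0 0 0 0.15;0 0 0 0 0 0 0.15"

```text
time: 44.58
position: [0.6559, -0.0707, 0.0956]
tool_rot: [-2.221, -2.221, 0.002]
ft_force: [-0.9, -0.6, -1.0]
grip_width: 0.492
grip_force: 15.0
```

Emit:
jog_arm:
  rows: "0 0 1.2 0 0 0 0.15;0 0 1.2 0 0 0 0.15;0 0 0.6 0 0 0 0.15;0 0 0 0 0 0 0.15;0 0 0 0 0 0 0.15"

```text
time: 45.2
position: [0.657, -0.0705, 0.0663]
tool_rot: [2.221, 2.222, 0.001]
ft_force: [0.1, 0.8, -0.3]
grip_width: 0.497
grip_force: 15.0
```

Centred on the spindle. Lowering.

Emit:
jog_arm:
  rows: "0 0 0.2 0 0 0 0.15;0 0 0.2 0 0 0 0.15;0 0 0.2 0 0 0 0.15;0 0 0.1 0 0 0 0.15;0 0 0 0 0 0 0.15"

```text
time: 45.82
position: [0.6567, -0.0705, 0.0588]
tool_rot: [-2.221, -2.222, 0.0]
ft_force: [0.1, -0.6, -1.1]
grip_width: 0.491
grip_force: 15.0
```

Emit:
jog_arm:
  rows: "0 0 0.1 0 0 0 0.15;0 0 0.1 0 0 0 0.15;0 0 0.1 0 0 0 0.15;0 0 0.1 0 0 0 0.15;0 0 0 0 0 0 0.15"

```text
time: 46.45
position: [0.6567, -0.0704, 0.0549]
tool_rot: [-2.221, -2.222, 0.0]
ft_force: [0.7, 0.6, -0.5]
grip_width: 0.491
grip_force: 15.0
```

Emit:
jog_arm:
  rows: "0 0 0.1 0 0 0 0.15;0 0 0.1 0 0 0 0.15;0 0 0.1 0 0 0 0.15;0 0 0.1 0 0 0 0.15;0 0 0 0 0 0 0.15"

```text
time: 47.08
position: [0.6567, -0.0705, 0.0508]
tool_rot: [-2.221, -2.222, 0.0]
ft_force: [-0.3, -0.3, -0.6]
grip_width: 0.491
grip_force: 15.0
```

Emit:
jog_arm:
  rows: "0 0 0.25 0 0 0 0.15;0 0 0.25 0 0 0 0.15;0 0 0.25 0 0 0 0.15;0 0 0.25 0 0 0 0.15;0 0 0 0 0 0 0.15"

```text
time: 47.7
position: [0.6566, -0.0704, 0.0407]
tool_rot: [-2.221, -2.222, 0.0]
ft_force: [0.5, -0.5, -1.0]
grip_width: 0.493
grip_force: 15.0
```

Emit:
jog_arm:
  rows: "0 0 0.2 0 0 0 0.15;0 0 0.2 0 0 0 0.15;0 0 0.1 0 0 0 0.15;0 0 0.1 0 0 0 0.15;0 0 0 0 0 0 0.15"

```text
time: 48.32
position: [0.6567, -0.0705, 0.0349]
tool_rot: [-2.221, -2.222, 0.0]
ft_force: [0.6, 0.6, -1.1]
grip_width: 0.488
grip_force: 15.0
```

Emit:
jog_arm:
  rows: "0 0 0.1 0 0 0 0.15;0 0 0.1 0 0 0 0.15;0 0 0.05 0 0 0 0.15;0 0 0 0 0 0 0.15"

```text
time: 48.82
position: [0.6568, -0.0705, 0.0324]
tool_rot: [-2.221, -2.222, -0.0]
ft_force: [-0.5, 0.8, -0.8]
grip_width: 0.493
grip_force: 15.0
```

Emit:
jog_arm:
  rows: "0 0 0.05 0 0 0 0.15;0 0 0.05 0 0 0 0.15;0 0 0 0 0 0 0.15"

```text
time: 49.2
position: [0.6568, -0.0704, 0.0314]
tool_rot: [-2.221, -2.222, -0.0]
ft_force: [-0.9, 0.5, -0.9]
grip_width: 0.496
grip_force: 15.0
```

Emit:
jog_arm:
  rows: "0 0 0.05 0 0 0 0.15;0 0 0 0 0 0 0.15"

```text
time: 49.45
position: [0.6568, -0.0705, 0.0311]
tool_rot: [2.221, 2.222, 0.0]
ft_force: [-0.9, 0.0, -0.3]
grip_width: 0.492
grip_force: 15.0
```

Emit:
jog_arm:
  rows: "0 0 0.05 0 0 0 0.15;0 0 0 0 0 0 0.15"

```text
time: 49.7
position: [0.6569, -0.0705, 0.031]
tool_rot: [2.221, 2.222, 0.001]
ft_force: [-0.7, 0.5, 3.8]
grip_width: 0.492
grip_force: 15.0
```

Contact: the small is home. Release, rise, move clear and check.

Emit:
jog_arm:
  rows: "0 0 0 0 0 0 -0.3;0 0 0 0 0 0 -1;0 0 0 0 0 0 -1;0 0 0 0 0 0 -1;0 0 -1 0 0 0 -1"

```text
time: 50.32
position: [0.6561, -0.0703, 0.0399]
tool_rot: [-2.22, -2.221, 0.002]
ft_force: [-1.0, -0.1, -0.1]
grip_width: 0.959
grip_force: 0.0
```

Emit:
jog_arm:
  rows: "0 0 -3 0 0 0 -1;0 0 -4 0 0 0 -1;0 0 -4 0 0 0 -1;0 -5 0 0 0 0 -1;0 -5 0 0 0 0 -1"

```text
time: 50.95
position: [0.5564, -0.0712, 0.1516]
tool_rot: [2.22, 2.22, 0.001]
ft_force: [0.2, 0.4, 1.9]
grip_width: 0.998
grip_force: 0.0
```

Emit:
jog_arm:
  rows: "0 -5 0 0 0 0 -1;5 0 0 0 0 0 -1;5 0 0 0 0 0 -1;5 0 0 0 0 0 -1;0 0 0 0 0 0 -1"

```text
time: 51.58
position: [0.5064, 0.0844, 0.151]
tool_rot: [-2.212, -2.23, -0.003]
ft_force: [0.7, -0.1, -0.1]
grip_width: 0.998
grip_force: 0.0
```

Run:
```python
from h import *
o=[]
for n in("top","side"):
    d=cam(n);u,v=map(int,w2px(d,[.657,-.0705,.06]));o.append(cv2.resize(d["img"][v-35:v+35,u-35:u+35],(390,390),interpolation=cv2.INTER_CUBIC))
cv2.imwrite("pics/end.png",np.hstack(o)); print(ctrl.get_state()["time"])
```

```text
51.675
```

View pics/end.png

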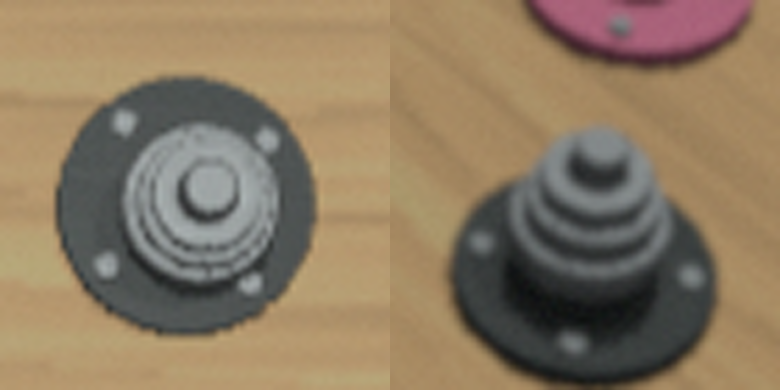

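Both views show the three spacers stacked flat on the spindle (tip at about (210,188) in the top crop), large at the bottom and small on top, with the gripper clear. Handing in.

```bash
python3 -c "
from h import *
print(ticket.close_job())"
```

```text
the job is handed in; nothing more can be done
None
```

The large, medium and small spacers are stacked home on the spindle in that order and released, and the job was handed in at about 52 s; no verdict was returned, but the last pictures show all three flat and the gripper clear.

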